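# Seat and lock a shoe last on the bench jack

### The arm

A 6-joint arm with a two-finger parallel gripper is mounted at the origin on a cart in front of the work surface, level with it; the furniture and walls round the work are solid. World frame = base frame: x ahead of the robot, y to its left, z up, the work surface at z = 0. Lengths are in m, angles in rad, forces in N, time in s.
With the tool pointing down it reaches from about 0.425 to 0.925 m from the base axis. Payload 12.5 kg.
Tool frame: the origin (TCP) lies on the centre line of the jaws, within the pads' length; the fingertips stand 8 mm ahead of it and the grasp point (between the pads) lies 11 mm behind it; z points along the fingers, x is the direction in which the jaws open and shut, and the axes are right-handed (so a half turn about z gives the same grasp; the last joint's range is limited). The gripper opens to 85 mm and grips with 20 to 120 N. Pads are 22 mm wide; open, the fingers measure 114 mm over their backs; the gripper's body (76 mm by 85 mm) begins 54 mm behind the grasp point. The pads swing forward as they close: fully open they stand 13 mm farther back than shut.
Start: joints at [1.152, 0.491, 1.559, -0, 1.092, -0.106], TCP at [0.192, 0.595, 0.239] pointing down, gripper open.
Joint ranges: [-3.1, 3.1], [-0.84, 2.19], [0.05, 2.79], [-1.13, 4.28], [0.06, 2.93], [-2.69, 2.69]. Speed limits (rad/s): [2.22, 2.22, 2.79, 3.14, 3.14, 3.14].

### API

Orientations are given as a unit quaternion [x, y, z, w].
In Python, from cell import arm, cams, workorder gives the robot as it stands.
- The arm moves only by the tool move_arm, never from a script. Its arguments are lists of equal length, an entry for each row: "translation": the shift along the tool's x, y, z in m, a list of three; "twist": the turn about the tool's z in rad; "fingers": the finger opening in m, from 0 to 0.0854. A call has 1 to 12 rows; each row shifts and turns the commanded pose from where the row before left it, along the tool's axes as they then stand; what a row does not reach is not made up. A row lasts 1/10 s, in which the tool goes at most 50 mm and 8.59 degrees, less where a joint would pass 70% of its speed; a pose out of reach is approached as far as the arm can. A call is refused whole if a number of a shift passes 0.05 or a number of a turn 0.15, either way. A call with a gripper value outside its range is refused whole. The fingers move at their own pace and stop on an object; "grip_force" is the grip in N (left out, the last holds). Time passes only in rows, so rows that do not move let the fingers close. It gives the time, the measured TCP pose, the force and the opening at its end, in the units of the state.
- arm.get_obs(): the state, without advancing time (a new reading comes with each control period).
- cams.capture(name): name is "scene" or "top"; returns (picture, depth): 420x560x3 uint8, red, green, blue; 420x560 float32, m along the optical axis (not along the pixel's ray), 0 where there is no reading.
- cams.get_calibration(name): a dict with "vfov" (degrees; the focal length in pixels is half the picture's height over the tangent of half this angle, whatever the lens; pixels are square), "cx", "cy" (the principal point, pixels), "view" (4x4, takes a point from world to camera coordinates). Camera axes: x right, y up, looking along -z (the intrinsics and any distortion apply to the point x, -y, -z); pixel columns grow to the right and rows downward; lengths in m; the calibration is good to about 2 mm. A picture is of the moment at which its call begins. get_calibration takes no time and is no camera call.
- workorder.sign_off(): hands the job in, once; it reports no verdict.
The state is a dict: "t": time; "joints": joint angles; "joint_velocities": joint speeds; "tau": joint torques, N m; "ee_pos": TCP position; "tool_rot": TCP orientation; "wrist_force": force on the tool from outside, world axes, zero at the start; "wrist_torque": the same for the moment, N m; "gripper_width": opening from 0.0 (shut) to 1.0 (fully open).
Only numpy, scipy, OpenCV 4.12 (cv2) and the standard library are available. Lean on these libraries where they do the work, as an engineer would, in place of code of your own. Each camera call takes 0.05 s, during which the arm holds its last target.

### The job

The child's shoe last has been dropped on the bench jack sole up, but it is turned askew and rides on top of the spindle's cross key. Swing its toe round towards the toe rest until the last drops over the key, press it fully home on the stiff collar, then push the ball lever all the way round to its far stop so that the last is locked on the jack. Feel for each stop and do not force anything beyond about 80 N, and leave the other loose things on the bench where they are.

Things in the scene. Friction and masses are not known exactly. Their poses are not given: they have to be found in the camera images.
- jack: dark iron last jack, bolted down: foot 150 x 96, upright spindle. Origin under the spindle axis at bench level; +x to the toe rest (leather pad 95 mm out, top about 103 high), z up. The spindle's cross key (30 long, 7 thick, top 88 high) lies along x while the lever is open, hidden in the last. Two 4 mm dogs on the collar, also along x, stop the last turning once it is down.
- last: beech child's last, sole up, 183 long, ball 67 wide, 77 high, about 0.35 kg. Origin at the mouth of the socket in its flat underside, on the spindle axis; +x to the toe, z up. Underside 88 mm over the bench while it rides on the key, 78 when it has dropped over the key onto the raised collar, 64 when home. It drops only with its x within about 5 degrees of the jack's x (key slot 9 wide along x).
- last_toe (a point): point inside the toe end, 95 mm from the spindle axis; there the last is 63 mm wide and reaches from 10 mm below to 11 mm above this point. Axes as the last's.
- sole_top (a point): point on the sole straight above the spindle axis, 77 mm above the last's origin; the flat sole is 50 mm wide here: the place to press.
- lock_lever (a joint): angle of the ball lever, which turns the spindle and key: 0 open, 1.57 locked at its far stop; it grows clockwise from above. Needs about 3 N at the ball, stays where left; blocked by the key slot until the last is home.
- lever_knob (a point): centre of the lever's black ball, 25 mm across, 115 mm from the spindle axis and 92 mm over the bench. Seen from above, it stands 135 degrees anticlockwise of the jack's +x when open and 45 degrees when locked.
- collar (a joint): how far the leather-topped collar under the last has been pushed down its spindle, m: 0 raised, 0.014 home. It slides stiffly (about 14 N) and stays where left, so the last must be pressed down until it stops.

How it is judged:
By the outcome, as a careful person would: the job done as asked, in the order asked, and still so for the second after the job is handed in, with the robot touching nothing.
It also fails if it takes over 51 s, if anything falls off the work surface, if the arm or the gripper's body presses on something with over 40 N, if the wrist force passes 120 N, or if a joint passes its speed limit or range.

## Working session

There is one attempt and no reset: what is moved stays moved. The work goes in short steps, Python scripts to look and compute and a tool call to move; the robot and the scene stay as the last step left them, time stands still between calls to the robot, and variables do not carry over. Pictures are saved under pics/ and viewed, and the job is handed in when it is done.

Besides the shell and the picture viewer there is one more tool, called after "Request:" by a JSON object that holds its "fn" and its "kwargs", one argument or row to a line. move_arm: Moves the arm, as the interface text tells. Its arguments: {"type":"object","properties":{"translation":{"type":"array"},"twist":{"type":"array"},"fingers":{"type":"array"},"grip_force":{"type":"number"}},"required":["translation","twist","fingers"]}

```bash
ls; mkdir -p pics
cat > h.py <<'E'
import numpy as np, cv2
from cell import arm, cams, workorder
def cap(name,tag):
    p,d=cams.capture(name); np.savez(f'pics/{tag}.npz',p=p,d=d); cv2.imwrite(f'pics/{tag}.png',p[:,:,::-1]); return p,d
def K(name):
    c=cams.get_calibration(name); f=210/np.tan(np.radians(c['vfov'])/2); return c,f
def pix2w(name,u,v,d):
    c,f=K(name); u=np.asarray(u,float);v=np.asarray(v,float);d=np.asarray(d,float)
    pc=np.stack([(u-c['cx'])/f*d,-(v-c['cy'])/f*d,-d,np.ones_like(d)],-1)
    return (pc@np.linalg.inv(np.array(c['view'])).T)[...,:3]
def ray_z(name,u,v,z):
    a=pix2w(name,u,v,1.0);b=pix2w(name,u,v,2.0); return a+(b-a)*(z-a[2])/(b[2]-a[2])
def w2pix(name,P):
    c,f=K(name); q=np.array(c['view'])@np.append(P,1); return c['cx']+f*q[0]/-q[2], c['cy']-f*q[1]/-q[2]
E
python3 - <<'E'
from h import *
print({k:(np.round(v,3).tolist() if hasattr(v,'__len__') else v) for k,v in arm.get_obs().items()})
for n in('scene','top'):
    cap(n,n+'0'); print(cams.get_calibration(n))
E
```

```text
pics
{'t': 0.0, 'joints': [1.152, 0.492, 1.56, -0.0, 1.092, -0.106], 'joint_velocities': [0.001, -0.0, -0.001, -0.002, -0.001, -0.001], 'tau': [-0.001, -61.845, -26.159, -0.0, 0.004, 0.0], 'ee_pos': [0.192, 0.594, 0.239], 'tool_rot': [0.809, 0.588, -0.001, 0.0], 'wrist_force': [-0.595, 0.633, 0.205], 'wrist_torque': [0.007, 0.001, -0.019], 'gripper_width': 1.0013836971929324}
{'vfov': 55.49878156886366, 'cx': 271.9068297573038, 'cy': 207.49763427063786, 'view': array([[ 0.98987455, -0.14033884,  0.0212927 , -0.53561452],
       [ 0.0352388 ,  0.38827321,  0.92087032, -0.00488943],
       [-0.13750126, -0.91079577,  0.38928714, -1.13433838],
       [ 0.        ,  0.        ,  0.        ,  1.        ]])}
{'vfov': 51.50997435621878, 'cx': 279.5578923066521, 'cy': 212.38887504195458, 'view': array([[ 0.36183778, -0.9320488 ,  0.01893279, -0.48864985],
       [ 0.70595291,  0.28721424,  0.64740904, -0.33949938],
       [-0.60885459, -0.22089139,  0.76190753, -0.72601092],
       [ 0.        ,  0.        ,  0.        ,  1.        ]])}
```

View pics/scene0.png

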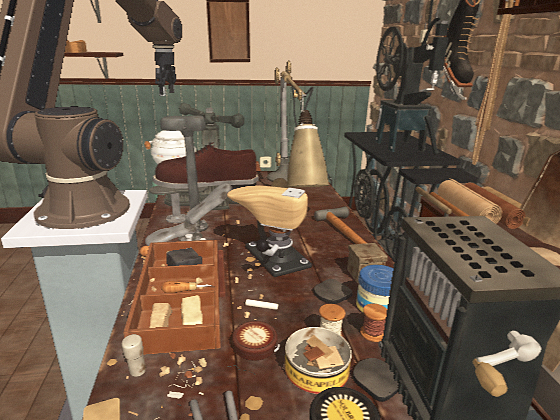

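View pics/top0.png

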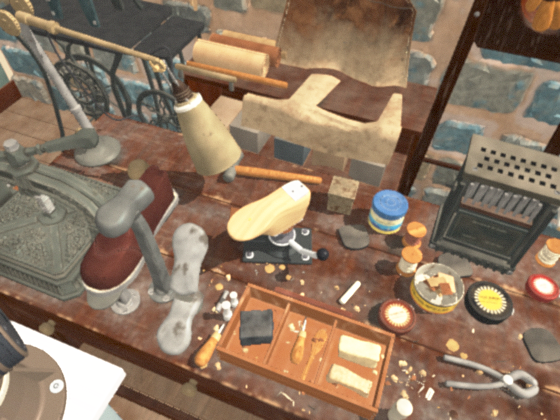

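Run:
```python
from h import *
a=cv2.imread('pics/top0.png')[165:275,210:345]; cv2.imwrite('pics/c1.png',cv2.resize(a,None,fx=5.5,fy=5.5,interpolation=2))
a=cv2.imread('pics/scene0.png')[175:285,215:345]; cv2.imwrite('pics/c2.png',cv2.resize(a,None,fx=5.4,fy=5.4,interpolation=2))
```

```text
(no output)
```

View pics/c1.png

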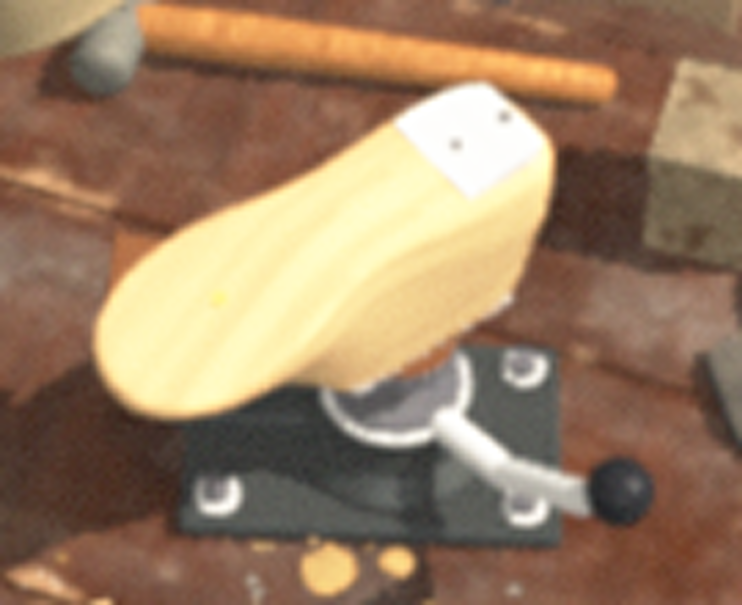

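View pics/c2.png

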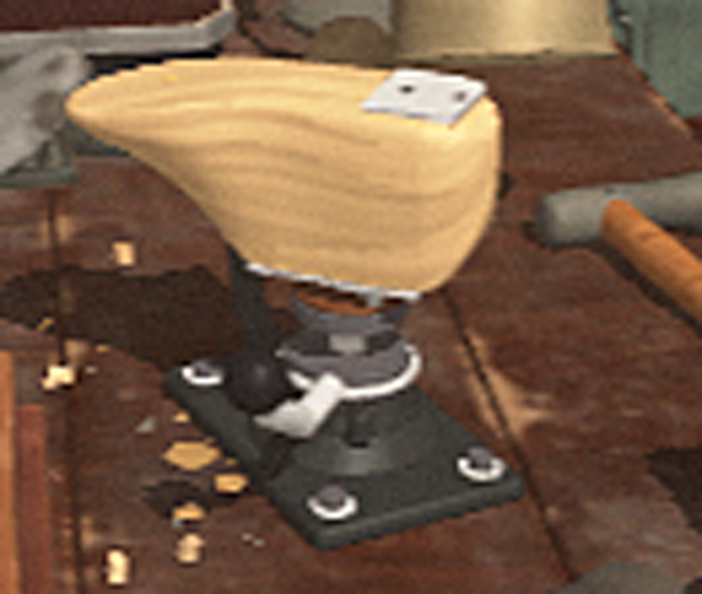

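Run:
```python
from h import *
z=np.load('pics/top0.npz'); p,d=z['p'],z['d']
def at(cx,cy): 
    u,v=210+cx/5.5-.4,165+cy/5.5-.4; return np.round(pix2w('top',u,v,float(np.median(d[int(v+.5)-1:int(v+.5)+2,int(u+.5)-1:int(u+.5)+2]))),4)
for n,c in dict(boltBL=(218,494),boltBR=(524,508),boltTR=(524,368),knob=(620,490),toeS=(150,350),mid=(330,240),heel=(500,110),plate=(400,525),plate2=(200,520)).items(): print(n,at(*c))
H,W=d.shape; uu,vv=np.meshgrid(np.arange(W),np.arange(H)); P=pix2w('top',uu,vv,d)
np.save('pics/P.npy',P)
m=(d>0)&(P[...,2]>.13)&(uu>222)&(uu<315)&(vv>175)&(vv<245)
q=P[m]; print(len(q), np.percentile(q[:,2],[1,10,50,90,99,100]))
s=q[q[:,2]>.158]
print(s.min(0),s.max(0))
c=s[:,:2].mean(0); w,V=np.linalg.eigh(np.cov((s[:,:2]-c).T)); ax=V[:,1]; print(c,ax,np.degrees(np.arctan2(ax[1],ax[0]))); pr=(s[:,:2]-c)@ax; print(pr.min(),pr.max(), ((s[:,:2]-c)@V[:,0]).min(),((s[:,:2]-c)@V[:,0]).max())
# foot
b=(d>0)&(P[...,2]>.004)&(P[...,2]<.03)&(uu>235)&(uu<318)&(vv>222)&(vv<268)
print(np.percentile(P[b][:,2],[5,25,50,75,95]))
zs=np.load('pics/scene0.npz'); ds=zs['d']
u,v=215+258/5.4,175+382/5.4; print('knob scene',u,v,pix2w('scene',u,v,float(np.median(ds[int(v)-1:int(v)+2,int(u)-1:int(u)+2]))))
```

```text
boltBL [ 0.4537 -0.2784  0.0146]
boltBR [ 0.4915 -0.391   0.0153]
boltTR [ 0.5575 -0.3683  0.0138]
knob [ 0.4536 -0.4336  0.1006]
toeS [ 0.4173 -0.2743  0.1456]
mid [ 0.4736 -0.317   0.1607]
heel [ 0.5489 -0.352   0.1664]
plate [ 0.4698 -0.348   0.0095]
plate2 [ 0.4437 -0.2749  0.0085]
2581 [0.13215767 0.14204578 0.15527945 0.16441477 0.16670087 0.16816353]
[ 0.44858565 -0.37402648  0.15800425] [ 0.5580576  -0.27644085  0.16816353]
[ 0.50473851 -0.33076868] [-0.8195369   0.57302641] 145.03846249274463
-0.05544048327607992 0.06102250066460678 -0.030608670032046932 0.025457346117163264
[0.00612537 0.00846262 0.01003195 0.01447364 0.02299578]
knob scene 262.77777777777777 245.74074074074073 [ 0.45885013 -0.44216734  0.09536373]
```

Run:
```python
from h import *
pts=[]
for n in('scene','top'):
    d=np.load(f'pics/{n}0.npz')['d']; H,W=d.shape; uu,vv=np.meshgrid(np.arange(W),np.arange(H)); P=pix2w(n,uu,vv,d)[d>0]; pts.append(P)
P=np.vstack(pts); g={}
for x in np.arange(0.1,1.1,.05):
    r=[]
    for y in np.arange(.75,-.75,-.075):
        m=(abs(P[:,0]-x)<.025)&(abs(P[:,1]-y)<.0375); r.append(int(1000*P[m,2].max()) if m.sum()>2 else -1)
    print('%.2f'%x,' '.join('%4d'%k for k in r))
print('y',' '.join('%.2f'%k for k in np.arange(.75,-.75,-.075)))
# jack centre from corners on plane z=.009 and bolts
for nm,(cx,cy),z in [('cBL',(180,540),.009),('cBR',(560,545),.009),('cTR',(560,345),.009),('knob',(620,490),.092),('ringL',(322,395),.06)]:
    print(nm, ray_z('top',210+cx/5.5-.4,165+cy/5.5-.4,z))
for nm,(cx,cy),z in [('knob',(258,382),.092),('cR',(522,490),.009),('cF',(320,548),.009),('cL',(168,378),.009),('b1',(332,502),.015),('b2',(480,465),.015),('b3',(203,374),.015)]:
    print('s',nm, ray_z('scene',215+cx/5.4-.4,175+cy/5.4-.4,z))
```

```text
0.10   -1   58  466  529  560  563   -1   -1    0   61  263  262    1   -1   -1   -1   -1   -1   -1   -1
0.15   -1   77  487  493  566  565   -1   -1    0    1  218    1    1   -1   -1   -1   -1   -1   -1   -1
0.20   -1  347  461  572  570   -1 -165 -113   10    9   10  150  123   19   27    2    2    2    2    5
0.25   -1   69  537  557   -1   -1   -1  259   62   62   61  167  284   32   48   48   48   48   63   64
0.30   -1   27   -1   -1   -1   -1 -487  260  240   62   63  182  287   76   53   43   30   43   48   11
0.35   -1   -1   -1   -1   -1   -1   99  245  261  204  195  206  287  110   48   50   51   51   49   15
0.40   -1   -1   -1   -1   -1   -1  100  201  244  253  248  189  170  146  151   51   51   52   23   14
0.45   -1   -1   -1   -1   -1   -1   -1   -1   59  261  260  184  139  151  162  158  104   12   41   40
0.50   -1   -1   -1   -1 -117   -1   -1   62   62   62   -1  179    2  104  166  167    2   11   43   48
0.55 -119   -1   -1   -1   -1   -1   11   18    1   53    1  200  187    0  167  168   11    9   56   41
0.60 -118   -1   -1   -1   -1   -1  386  354  344 
[... 926 characters left out ...]
 -1   -1   -1   -1   -1   -1   -1   -1   -1   -1   -1   -1   -1   -1   -1
y 0.75 0.68 0.60 0.53 0.45 0.38 0.30 0.23 0.15 0.08 0.00 -0.07 -0.15 -0.22 -0.30 -0.37 -0.45 -0.52 -0.60 -0.67
cBL [ 0.43199426 -0.2717602   0.009     ]
cBR [ 0.48460278 -0.40852139  0.009     ]
cTR [ 0.57811042 -0.37723382  0.009     ]
knob [ 0.45959373 -0.43255779  0.092     ]
ringL [ 0.48152117 -0.31066758  0.06      ]
s knob [ 0.45906287 -0.43432465  0.092     ]
s cR [ 0.5725232  -0.38222267  0.009     ]
s cF [ 0.48605104 -0.41542914  0.009     ]
s cL [ 0.43961132 -0.27408115  0.009     ]
s b1 [ 0.4939376  -0.39283368  0.015     ]
s b2 [ 0.55743594 -0.37126366  0.015     ]
s b3 [ 0.45407652 -0.28311232  0.015     ]
```

Run:
```python
from h import *
pts=[]
for n in('scene','top'):
    z=np.load(f'pics/{n}0.npz'); d=z['d']; p=z['p'].astype(int); H,W=d.shape; uu,vv=np.meshgrid(np.arange(W),np.arange(H)); P=pix2w(n,uu,vv,d)
    m=(d>0)&(P[...,2]>.11)&(P[...,2]<.18)&(abs(P[...,0]-.49)<.11)&(abs(P[...,1]+.32)<.11)
    Q=P[m]; pts.append(Q); print(n,len(Q))
    S=Q[Q[:,2]>.125]
    for zc in (.17,.165,.16,.155,.15,.145,.14,.13):
        k=abs(S[:,2]-zc)<.003
        if k.sum()>5: print(zc,k.sum(),np.round([S[k,0].min(),S[k,0].max(),S[k,1].min(),S[k,1].max()],3))
    # slices along direction guesses
    c=np.array([.5055,-.327])
    for ang in (146,):
        a=np.radians(ang); e=np.array([np.cos(a),np.sin(a)]); f=np.array([-e[1],e[0]])
        s=(S[:,:2]-c)@e; t=(S[:,:2]-c)@f; print('ext',np.percentile(s,[0,.5,99.5,100]))
        for b in np.arange(-.07,.12,.015):
            k=abs(s-b)<.004
            if k.sum()>4:
                top=S[k,2]; kk=k&(S[:,2]>np.median(top)-.01); print('%.3f'%b,k.sum(),'t',np.round([t[k].min(),t[k].max(),(t[k].min()+t[k].max())/2],4),'z',np.round([top.min(),np.median(top),top.max()],4))
```

```text
scene 2112
0.17 11 [ 0.533  0.555 -0.356 -0.326]
0.165 323 [ 0.47   0.555 -0.372 -0.296]
0.16 311 [ 0.448  0.561 -0.375 -0.274]
0.155 268 [ 0.428  0.561 -0.375 -0.263]
0.15 271 [ 0.411  0.559 -0.374 -0.254]
0.145 258 [ 0.398  0.559 -0.375 -0.253]
0.14 205 [ 0.398  0.559 -0.375 -0.267]
0.13 175 [ 0.409  0.561 -0.374 -0.29 ]
ext [-0.06206027 -0.06133788  0.11178581  0.11845956]
-0.055 121 t [-0.0166  0.024   0.0037] z [0.1251 0.1521 0.1664]
-0.040 103 t [-0.0209  0.0281  0.0036] z [0.126  0.1549 0.1674]
-0.025 96 t [-0.0218  0.03    0.0041] z [0.1256 0.1551 0.1671]
-0.010 88 t [-0.0207  0.0294  0.0043] z [0.1258 0.1535 0.1655]
0.005 87 t [-0.0185  0.0288  0.0051] z [0.1253 0.1536 0.1647]
0.020 87 t [-0.013   0.0296  0.0083] z [0.1252 0.1518 0.1644]
0.035 90 t [-0.0179  0.031   0.0066] z [0.1254 0.1512 0.163 ]
0.050 77 t [-0.014   0.0358  0.0109] z [0.125  0.1517 0.1613]
0.065 69 t [-0.0256  0.0383  0.0064] z [0.1258 0.1519 0.157 ]
0.080 56 t [-0.021   0.0394  0.0092] z [0.1253 0.1498 0.1544]
0.095 36 t [-0.0239  0.0376  0.0068] z [0.1292 0.1476 0.1494]
0.110 20 t [-0.012   0.0311  0.00
[... 462 characters left out ...]
1676]
-0.040 110 t [-0.0264  0.0277  0.0006] z [0.1265 0.1642 0.1675]
-0.025 124 t [-0.0258  0.0287  0.0015] z [0.1255 0.1637 0.1673]
-0.010 121 t [-0.0249  0.0286  0.0019] z [0.1262 0.162  0.1654]
0.005 119 t [-0.0211  0.0278  0.0033] z [0.1258 0.1615 0.1646]
0.020 114 t [-0.0204  0.0279  0.0037] z [0.1252 0.1608 0.1645]
0.035 117 t [-0.0216  0.031   0.0047] z [0.1257 0.1593 0.163 ]
0.050 133 t [-0.0257  0.0348  0.0046] z [0.1251 0.1571 0.1618]
0.065 141 t [-0.0275  0.0383  0.0054] z [0.1352 0.1536 0.1571]
0.080 141 t [-0.028   0.0386  0.0053] z [0.1376 0.15   0.1546]
0.095 131 t [-0.0241  0.0367  0.0063] z [0.1379 0.1465 0.1515]
0.110 97 t [-0.0174  0.0298  0.0062] z [0.137  0.1428 0.1458]
```

Run:
```python
from h import *
pts=[]
for n in('scene','top'):
    d=np.load(f'pics/{n}0.npz')['d']; H,W=d.shape; uu,vv=np.meshgrid(np.arange(W),np.arange(H)); P=pix2w(n,uu,vv,d)[d>0]; pts.append(P)
P=np.vstack(pts)
ys=np.arange(-.06,-.46,-.02)
print('     ',' '.join('%4d'%round(1000*y) for y in ys))
for x in np.arange(0.28,.62,.02):
    r=[]
    for y in ys:
        m=(abs(P[:,0]-x)<.01)&(abs(P[:,1]-y)<.01); r.append(int(1000*P[m,2].max()) if m.sum()>2 else -1)
    print('%.2f'%x,' '.join('%4d'%k for k in r))
m=(P[:,2]>.3)&(np.hypot(P[:,0],P[:,1])<.75)&(P[:,1]<.5)&(P[:,0]>.3); Q=P[m]; print(len(Q),Q.min(0),Q.max(0))
```

```text
-60  -80 -100 -120 -140 -160 -180 -200 -220 -240 -260 -280 -300 -320 -340 -360 -380 -400 -420 -440
0.28  166  168  171  284  285  285  266   38   36   34    1    9   45   48   41   41   42   39    8   30
0.30  169  172  173  284  286  284   66   65   61   40    1   52   52   47   40   41   43   41    8   28
0.32   -1  185  185  285  287  285   79   78   75   58   12   52   53   48   38   39   41   37   15   23
0.34    0  199  194  285  287  287   95   92   90    1    9   39   45   48   33   38   39   39   15   18
0.36  206  206  206  182  286  283  110  107  101    3   13    9    1   48   48   47   47   48   48   48
0.38  190  188  205  177    1  123  125  120  115    4    8    1    0   46   47   49   50   51   51   51
0.40  181    0  183  171    0  126  129  127  119    2  143  146  147    1    1    0    1    8    9    0
0.42  181    0  180  173    8    0  125  122    1    0  148  150  152  152    1    1    1    0    7    1
0.44  182  153  181  155    9    0    1    0    0    0  151  154  156  159    2    1    3    8   99  101
0.46  184  156  183  124    0    0    2    1    1  102  
[... 161 characters left out ...]
 0    0    1    1    0    0    2    1  104  101   -1   25  164  164  165  165   50   17    2    1
0.52    0    3    2    0    1    1    1    0   -1   -1   -1   11  162  166  167  167  163   11    0    1
0.54    0    0    1    1    0    0    2   -1   -1   -1   -1   -1   11  167  167  167  166    8    0    1
0.56    0    1  181  173  155  129    1    0    0    0    0    1    0  160  168  167   17    1    1    1
0.58  242  249  246  223  190  167  133    1    1    0    0    0    0    0    1   10   11    1    0    9
0.60  313  280  256  239  210  179  146    1    1    0    1    0    0    0    0    1    0    0    1   10
2862 [ 0.58394362 -0.05571133  0.30001271] [0.64440861 0.33531539 0.39269877]
```

Run:
```python
from h import *
for n in('scene','top'):
    d=np.load(f'pics/{n}0.npz')['d']; H,W=d.shape; uu,vv=np.meshgrid(np.arange(W),np.arange(H)); P=pix2w(n,uu,vv,d)
    m=(d>0)&(abs(P[...,2]-.1)<.007)&(P[...,0]>.43)&(P[...,0]<.53)&(P[...,1]<-.19)&(P[...,1]>-.265)
    Q=P[m]; print(n,len(Q)); 
    if len(Q): print(np.round(Q.mean(0),4),np.round(Q.min(0),4),np.round(Q.max(0),4),uu[m].min(),uu[m].max(),vv[m].min(),vv[m].max())
a=cv2.imread('pics/top0.png')[200:270,215:285]; cv2.imwrite('pics/c3.png',cv2.resize(a,None,fx=8,fy=8,interpolation=2))
```

```text
scene 0
top 62
[ 0.4851 -0.2306  0.101 ] [ 0.463  -0.2384  0.0972] [ 0.4993 -0.2216  0.1041] 229 239 207 219
```

View pics/c3.png

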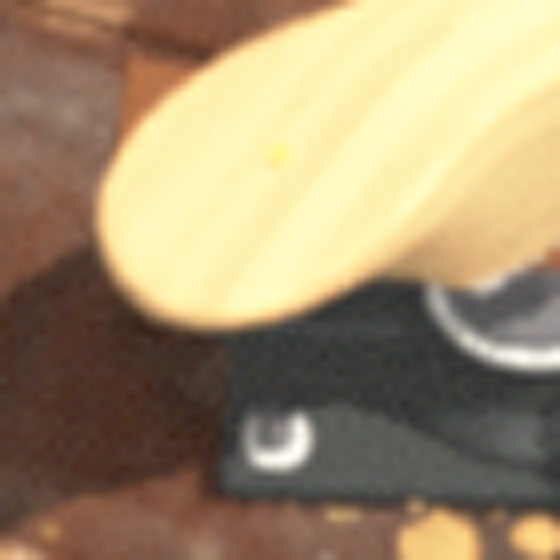

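Request:
{"fn": "move_arm", "kwargs": {
  "translation": [
    [0, 0, -0.042],
    [0, 0, -0.042],
    [0, 0, -0.042],
    [0, 0, -0.042],
    [0, 0, -0.042],
    [-0.025, 0.034, 0],
    [-0.025, 0.034, 0],
    [-0.025, 0.034, 0],
    [-0.025, 0.034, 0],
    [-0.025, 0.034, 0],
    [-0.025, 0.034, 0],
    [-0.025, 0.034, 0]
  ],
  "twist": [0, 0, 0, 0, 0, 0, 0, 0, 0, 0, 0, 0],
  "fingers": [0.085, 0.085, 0.085, 0.085, 0.085, 0.085, 0.085, 0.085, 0.085, 0.085, 0.085, 0.085]
}}

```text
t: 1.3
ee_pos: [0.3655, 0.3534, 0.4491]
tool_rot: [0.809, 0.588, -0.0, -0.0]
wrist_force: [1.2, 0.6, -0.1]
gripper_width: 0.991
```

Request:
{"fn": "move_arm", "kwargs": {
  "translation": [
    [-0.025, 0.034, 0],
    [-0.025, 0.034, 0],
    [-0.025, 0.034, 0],
    [-0.04, 0.016, 0],
    [-0.04, 0.016, 0],
    [-0.04, 0.016, 0],
    [-0.04, 0.016, 0],
    [-0.04, 0.016, 0],
    [-0.04, 0.016, 0],
    [-0.04, 0.016, 0],
    [-0.045, 0.0075, 0],
    [-0.045, 0.0075, 0]
  ],
  "twist": [0, 0, 0, 0, 0, 0, 0, 0, 0, 0, 0, 0],
  "fingers": [0.085, 0.085, 0.085, 0.085, 0.085, 0.085, 0.085, 0.085, 0.085, 0.085, 0.085, 0.085]
}}

```text
t: 2.5
ee_pos: [0.4453, -0.1407, 0.449]
tool_rot: [0.809, 0.588, -0.0, -0.0]
wrist_force: [1.1, 0.3, -0.1]
gripper_width: 0.995
```

Request:
{"fn": "move_arm", "kwargs": {
  "translation": [
    [-0.0455, 0.0078, 0],
    [-0.0455, 0.0078, 0],
    [-0.0455, 0.0078, 0],
    [0, 0, 0.03],
    [0, 0, 0.05],
    [0, 0, 0.05],
    [0, 0, 0.05],
    [0, 0, 0.05],
    [0, 0, 0.015],
    [0, 0, 0]
  ],
  "twist": [0, 0, 0, 0.122, 0.122, 0, 0, 0, 0, 0],
  "fingers": [0.085, 0.085, 0.085, 0.085, 0.085, 0.085, 0.085, 0.085, 0.085, 0.085]
}}

```text
t: 3.5
ee_pos: [0.4253, -0.2754, 0.2019]
tool_rot: [0.874, 0.486, -0.001, -0.002]
wrist_force: [0.3, 0.1, 0.6]
gripper_width: 0.992
```

Run:
```python
from h import *
o=arm.get_obs(); print(o['ee_pos'],o['joints'],o['tool_rot'])
for n,b in(('top',(150,280,190,350)),('scene',(130,270,190,350))):
    cap(n,n+'1'); a=cv2.imread(f'pics/{n}1.png')[b[0]:b[1],b[2]:b[3]]; cv2.imwrite(f'pics/{n}1c.png',cv2.resize(a,None,fx=4,fy=4,interpolation=2))
```

```text
[ 0.42530457 -0.27537276  0.20191839] [-7.05060814e-01  3.72229058e-01  1.88629978e+00  7.93466385e-05
  8.88186696e-01 -1.71906852e+00] [ 8.74212560e-01  4.85536650e-01 -8.70523737e-04 -2.40917035e-03]
```

View pics/top1c.png

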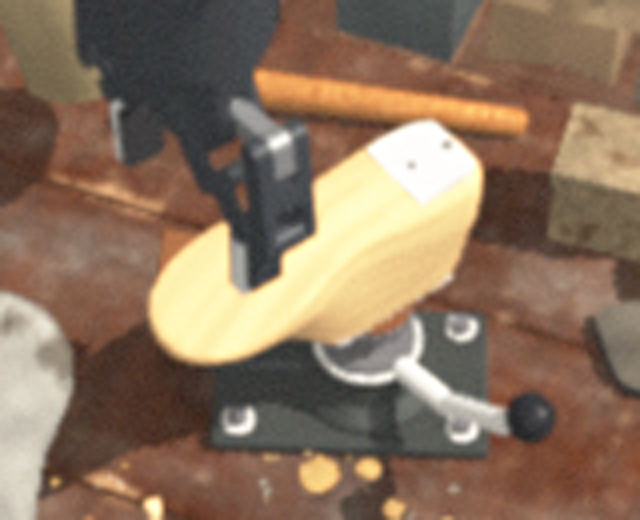

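View pics/scene1c.png

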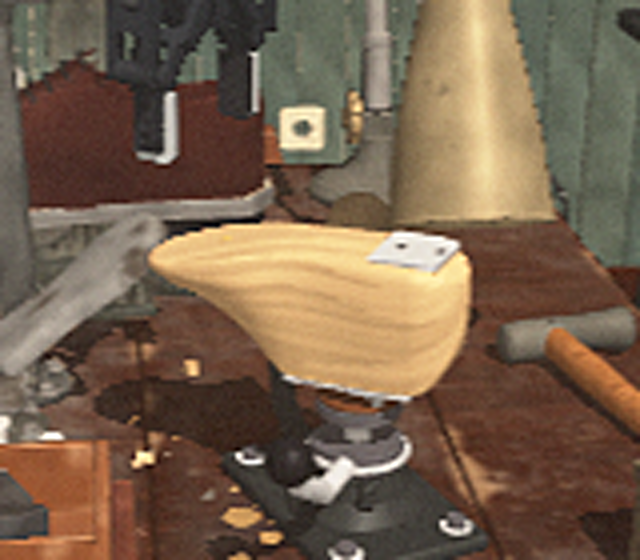

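Run:
```python
from h import *
q=np.radians
o=np.array([.4253,-.2754]); ps=np.radians(2*np.degrees(np.arctan2(.4855,.8742))); e=np.array([np.cos(ps),np.sin(ps)]); f=np.array([e[1],-e[0]])
print(np.degrees(ps))
for n in('scene','top'):
    d=np.load(f'pics/{n}1.npz')['d']; H,W=d.shape; uu,vv=np.meshgrid(np.arange(W),np.arange(H)); P=pix2w(n,uu,vv,d)
    m=(d>0)&(P[...,2]>.178)&(P[...,2]<.26)&(np.hypot(P[...,0]-o[0],P[...,1]-o[1])<.08)
    Q=P[m]; a=(Q[:,:2]-o)@e; b=(Q[:,:2]-o)@f
    for nm,k in(('x-',a<-.03),('x+',a>.03)):
        if k.sum(): 
            print(n,nm,k.sum(),'zmin',np.round(np.sort(Q[k,2])[:4],4),'a',np.round([a[k].min(),a[k].max()],4),'b',np.round([b[k].min(),b[k].max()],4))
            l=k&(Q[:,2]<.215); print('  low: a',np.round([a[l].min(),a[l].max()],4),'b',np.round([b[l].min(),b[l].max()],4)) if l.sum() else 0
```

```text
58.092512488721546
scene x- 271 zmin [0.2071 0.2073 0.2079 0.2089] a [-0.0758 -0.0369] b [-0.0113  0.0141]
  low: a [-0.0553 -0.0446] b [-0.0091  0.0116]
scene x+ 244 zmin [0.2077 0.2077 0.2088 0.2089] a [0.0371 0.0694] b [-0.0107  0.0141]
  low: a [0.0395 0.0503] b [-0.0093  0.0113]
top x- 231 zmin [0.2066 0.2081 0.2082 0.2095] a [-0.076  -0.0381] b [-0.0115  0.0145]
  low: a [-0.0565 -0.0455] b [-0.0093  0.0068]
top x+ 227 zmin [0.2052 0.206  0.2065 0.2069] a [0.0393 0.0704] b [-0.0116  0.0131]
  low: a [0.0401 0.0472] b [-0.0088  0.0114]
```

Request:
{"fn": "move_arm", "kwargs": {
  "translation": [
    [-0.002, 0, 0.03],
    [0, 0, 0.03],
    [0, 0, 0.023],
    [0, 0, 0],
    [0, 0, 0],
    [0, 0, 0]
  ],
  "twist": [0, 0, 0, 0, 0, 0],
  "fingers": [0.085, 0.085, 0.085, 0.072, 0.072, 0.072],
  "grip_force": 20
}}

```text
t: 4.2
ee_pos: [0.4258, -0.2783, 0.1231]
tool_rot: [0.874, 0.486, 0.001, 0.001]
wrist_force: [-0.9, 0.3, 1.2]
gripper_width: 0.842
```

Request:
{"fn": "move_arm", "kwargs": {
  "translation": [
    [0.0038, 0.0001, 0],
    [0.0038, 0.0001, 0],
    [0.0038, 0.0001, 0],
    [0.0038, 0.0001, 0],
    [0.0038, 0.0001, 0],
    [0.0038, 0.0001, 0],
    [0, 0, 0]
  ],
  "twist": [0.04, 0.04, 0.04, 0.04, 0.04, 0.04, 0],
  "fingers": [0.072, 0.072, 0.072, 0.072, 0.072, 0.072, 0.072]
}}

```text
t: 4.9
ee_pos: [0.4401, -0.2602, 0.1227]
tool_rot: [0.926, 0.377, 0.001, 0.001]
wrist_force: [0.0, 0.7, -0.6]
gripper_width: 0.843
```

Run:
```python
from h import *
o=arm.get_obs(); print(o['ee_pos'],o['wrist_force'],o['wrist_torque'],np.degrees(2*np.arctan2(o['tool_rot'][1],o['tool_rot'][0])))
for n,b in(('top',(150,280,190,350)),('scene',(130,270,190,350))):
    cap(n,n+'2'); a=cv2.imread(f'pics/{n}2.png')[b[0]:b[1],b[2]:b[3]]; cv2.imwrite(f'pics/{n}2c.png',cv2.resize(a,None,fx=4,fy=4,interpolation=2))
```

```text
[ 0.44010793 -0.26016627  0.12269114] [ 0.01890837  0.65972543 -0.57753668] [-0.00378216 -0.01631849  0.00441038] 44.341214310963956
```

View pics/top2c.png

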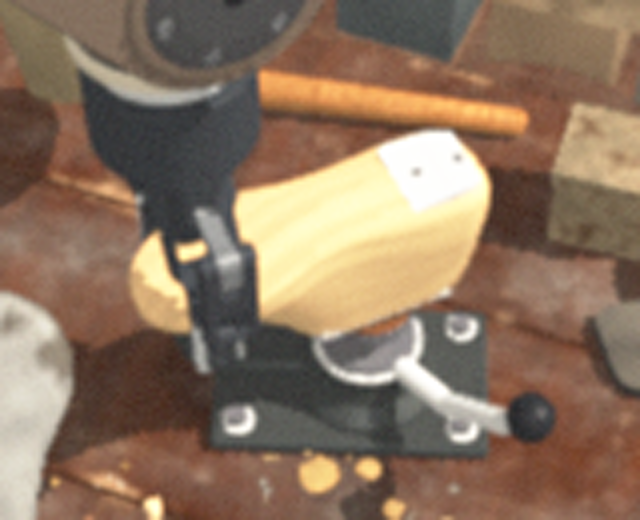

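View pics/scene2c.png

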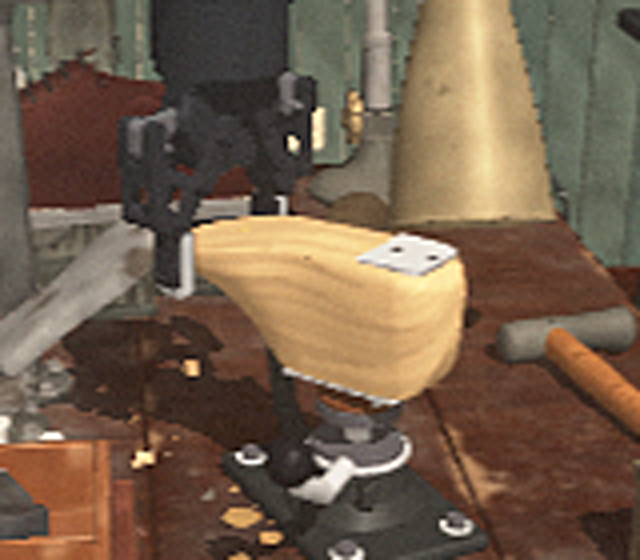

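Request:
{"fn": "move_arm", "kwargs": {
  "translation": [
    [0.0038, 0.0001, 0],
    [0.0038, 0.0001, 0],
    [0.0038, 0.0001, 0],
    [0.0038, 0.0001, 0],
    [0.0038, 0.0001, 0],
    [0.0038, 0.0001, 0],
    [0.0038, 0.0001, 0],
    [0.0038, 0.0001, 0],
    [0.0038, 0.0001, 0],
    [0, 0, 0]
  ],
  "twist": [0.04, 0.04, 0.04, 0.04, 0.04, 0.04, 0.04, 0.04, 0.04, 0],
  "fingers": [0.072, 0.072, 0.072, 0.072, 0.072, 0.072, 0.072, 0.072, 0.072, 0.072]
}}

```text
t: 6.0
ee_pos: [0.468, -0.2413, 0.1217]
tool_rot: [0.979, 0.206, 0.0, 0.0]
wrist_force: [-1.0, 0.4, -0.1]
gripper_width: 0.845
```

```bash
cat >> h.py <<'E'
def look(tag,b1=(150,280,190,350),b2=(130,270,190,350)):
    o=arm.get_obs(); print(o['t'],np.round(o['ee_pos'],4),np.round(o['wrist_force'],1),'yaw',np.degrees(2*np.arctan2(o['tool_rot'][1],o['tool_rot'][0])))
    out=[]
    for n,b in(('top',b1),('scene',b2)):
        p,d=cap(n,n+tag); a=p[b[0]:b[1],b[2]:b[3],::-1]; out.append(cv2.resize(a,None,fx=2.45,fy=2.45,interpolation=2))
        uu,vv=np.meshgrid(np.arange(560),np.arange(420)); P=pix2w(n,uu,vv,d)
        m=(d>0)&(np.hypot(P[...,0]-.506,P[...,1]+.327)<.018)&(P[...,2]>.12)&(P[...,2]<.18)
        print(n,'sole z at axis',np.round(np.percentile(P[m][:,2],[20,50,80]),4) if m.sum() else None,m.sum())
    h=max(i.shape[0] for i in out); out=[cv2.copyMakeBorder(i,0,h-i.shape[0],0,4,0) for i in out]
    cv2.imwrite(f'pics/L{tag}.png',np.hstack(out))
E
python3 -c "
from h import *
look('3')"
```

```text
6.0 [ 0.468  -0.2413  0.1217] [-1.   0.4 -0.1] yaw 23.746891346680297
top sole z at axis [0.1609 0.162  0.1632] 208
scene sole z at axis [0.1622 0.163  0.1639] 62
```

View pics/L3.png

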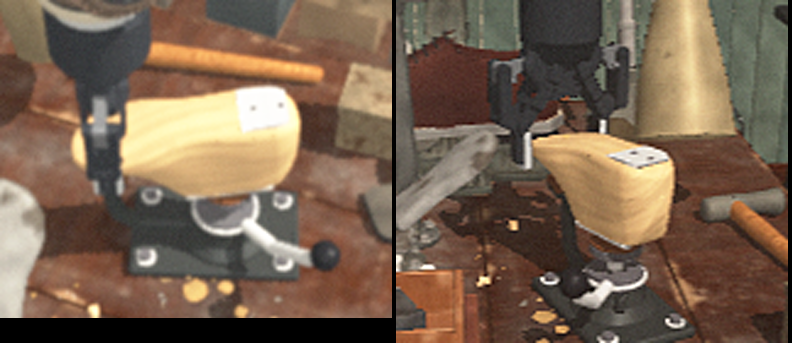

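Request:
{"fn": "move_arm", "kwargs": {
  "translation": [
    [0.0028, 0.0001, 0],
    [0.0028, 0.0001, 0],
    [0, 0, 0]
  ],
  "twist": [0.03, 0.03, 0],
  "fingers": [0.072, 0.072, 0.072]
}}

```text
t: 6.4
ee_pos: [0.473, -0.2393, 0.1214]
tool_rot: [0.984, 0.176, 0.0, 0.0]
wrist_force: [-0.2, -0.0, -0.3]
gripper_width: 0.842
```

```bash
python3 -c "
from h import *
look('4')"
```

```text
6.4 [ 0.473  -0.2393  0.1214] [-0.2 -0.  -0.3] yaw 20.322046904934847
top sole z at axis [0.1602 0.1616 0.1628] 208
scene sole z at axis [0.1614 0.1624 0.1642] 57
```

Request:
{"fn": "move_arm", "kwargs": {
  "translation": [
    [0.0028, 0.0001, 0],
    [0.0028, 0.0001, 0],
    [0, 0, 0]
  ],
  "twist": [0.03, 0.03, 0],
  "fingers": [0.072, 0.072, 0.072]
}}

```text
t: 6.8
ee_pos: [0.4783, -0.2375, 0.1213]
tool_rot: [0.989, 0.147, -0.0, -0.0]
wrist_force: [-0.7, 0.2, -0.3]
gripper_width: 0.846
```

```bash
python3 -c "
from h import *
look('5')"
```

```text
6.8 [ 0.4783 -0.2375  0.1213] [-0.7  0.2 -0.3] yaw 16.88357714380822
top sole z at axis [0.152  0.1528 0.1537] 203
scene sole z at axis [0.1532 0.1536 0.1541] 74
```

View pics/L5.png

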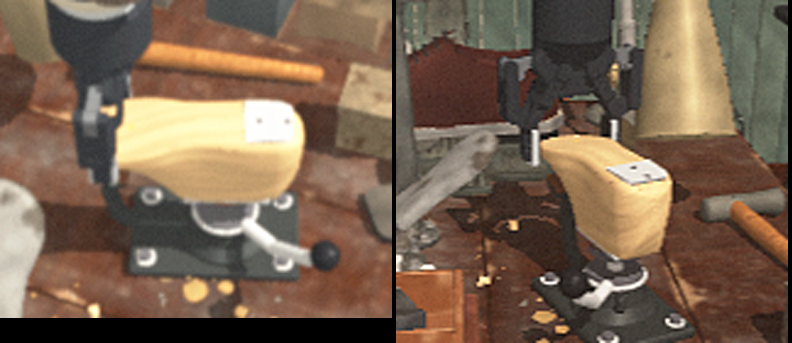

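Request:
{"fn": "move_arm", "kwargs": {
  "translation": [
    [-0.002, 0, 0],
    [0, 0, 0],
    [0, 0, -0.025],
    [0, 0, -0.05],
    [0, 0, -0.03],
    [0, 0.03, 0],
    [0, 0.032, 0],
    [0.001, 0.03, 0],
    [0, 0, 0.02],
    [0, 0, 0.02],
    [0, 0, 0],
    [0, 0, 0]
  ],
  "twist": [0, 0, 0, 0, 0, 0, 0, 0, 0, 0, 0, 0],
  "fingers": [0.085, 0.085, 0.085, 0.085, 0.085, 0, 0, 0, 0, 0, 0, 0]
}}

```text
t: 8.1
ee_pos: [0.504, -0.3259, 0.1866]
tool_rot: [0.989, 0.147, -0.0, -0.0]
wrist_force: [0.2, 0.4, -0.7]
gripper_width: -0.001
```

```bash
python3 -c "
from h import *
look('6')"
```

```text
8.1 [ 0.504  -0.3259  0.1866] [ 0.2  0.4 -0.7] yaw 16.859141133080605
top sole z at axis [0.152  0.1529 0.1538] 203
scene sole z at axis [0.1533 0.1538 0.1544] 87
```

View pics/L6.png

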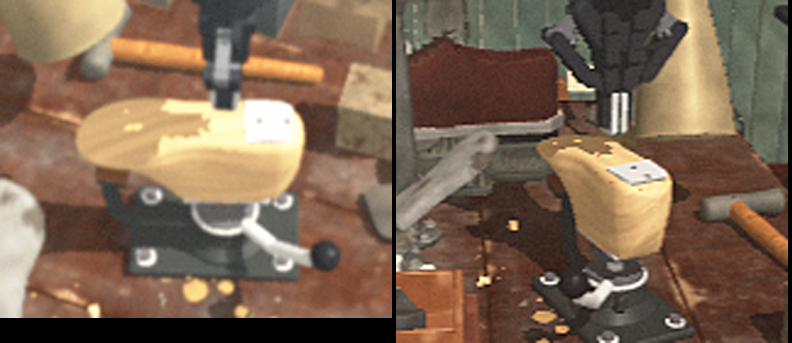

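Run:
```python
from h import *
for n in('top','scene'):
    d=np.load(f'pics/{n}6.npz')['d']; uu,vv=np.meshgrid(np.arange(560),np.arange(420)); P=pix2w(n,uu,vv,d)
    m=(d>0)&(P[...,2]>.115)&(P[...,2]<.162)&(abs(P[...,0]-.5)<.1)&(abs(P[...,1]+.32)<.13); S=P[m]
    c=np.array([.506,-.327]); a=np.radians(109); e=np.array([np.cos(a),np.sin(a)]); f=np.array([-e[1],e[0]])
    s=(S[:,:2]-c)@e; t=(S[:,:2]-c)@f; print(n,'ext',s.min(),s.max())
    for b in np.arange(-.06,.12,.015):
        k=abs(s-b)<.004
        if k.sum()>4: 
            top=np.percentile(S[k,2],80); kk=k&(S[:,2]>top-.012); print('%.3f'%b,k.sum(),'t',np.round([t[kk].min(),t[kk].max(),(t[kk].min()+t[kk].max())/2],4),'z',np.round(top,4))
```

```text
top ext -0.06452361998141466 0.16342566425632835
-0.060 71 t [-0.0221  0.0157 -0.0032] z 0.147
-0.045 122 t [-0.0253  0.0226 -0.0013] z 0.1545
-0.030 132 t [-0.0312  0.0235 -0.0038] z 0.1548
-0.015 130 t [-0.0302  0.0233 -0.0035] z 0.1534
0.000 108 t [-0.0136  0.0222  0.0043] z 0.153
0.015 121 t [-0.0244  0.0223 -0.001 ] z 0.1533
0.030 120 t [-0.0243  0.0246  0.0001] z 0.152
0.045 125 t [-0.028   0.0283  0.0001] z 0.1503
0.060 125 t [-0.0332  0.0328 -0.0002] z 0.1474
0.075 110 t [-0.0341  0.0335 -0.0003] z 0.1446
0.090 100 t [-0.0327  0.0335  0.0004] z 0.1409
0.105 79 t [-0.0288  0.0277 -0.0005] z 0.1378
scene ext -0.06515039654542741 0.16254008189980917
-0.060 233 t [-0.0226  0.0151 -0.0038] z 0.1428
-0.045 90 t [-0.0263  0.0239 -0.0012] z 0.1548
-0.030 70 t [-0.0243  0.0235 -0.0004] z 0.1552
-0.015 58 t [-0.0226  0.0243  0.0009] z 0.1543
0.000 55 t [-0.0273  0.0232 -0.002 ] z 0.1536
0.015 54 t [-0.0223  0.0243  0.001 ] z 0.1533
0.030 48 t [-0.0211  0.0243  0.0016] z 0.1525
0.045 50 t [-0.0264  0.0293  0.0014] z 0.1507
0.060 33 t [-0.0211  0.0333  0.0061] z 0.1485
0.075 27 t [-0.0319  0.0343  0.0012] z 0.1457
0.090 17 t [-0.0105  0.0322  0.0109] z 0.1425
0.105 13 t [-0.0182  0.0261  0.004 ] z 0.139
```

Request:
{"fn": "move_arm", "kwargs": {
  "translation": [
    [0.002, 0, 0.005],
    [0, 0, 0.005],
    [0, 0, 0.005],
    [0, 0, 0.003],
    [0, 0, 0.003],
    [0, 0, 0.003],
    [0, 0, 0.003]
  ],
  "twist": [0, 0, 0, 0, 0, 0, 0],
  "fingers": [0, 0, 0, 0, 0, 0, 0]
}}

```text
t: 8.9
ee_pos: [0.5061, -0.3254, 0.16]
tool_rot: [0.989, 0.146, 0.0, 0.0]
wrist_force: [-2.1, 2.9, 11.9]
gripper_width: -0.0
```

Request:
{"fn": "move_arm", "kwargs": {
  "translation": [
    [0, 0, 0.003],
    [0, 0, 0.003],
    [0, 0, 0.003],
    [0, 0, 0.002]
  ],
  "twist": [0, 0, 0, 0],
  "fingers": [0, 0, 0, 0]
}}

```text
t: 9.3
ee_pos: [0.5061, -0.3254, 0.1492]
tool_rot: [0.989, 0.146, 0.0, 0.0]
wrist_force: [-2.8, 2.6, 11.9]
gripper_width: -0.001
```

Request:
{"fn": "move_arm", "kwargs": {
  "translation": [
    [0, 0, 0.001],
    [0, 0, 0.001]
  ],
  "twist": [0, 0],
  "fingers": [0, 0]
}}

```text
t: 9.5
ee_pos: [0.5063, -0.3255, 0.149]
tool_rot: [0.989, 0.147, 0.001, 0.001]
wrist_force: [-8.7, 6.1, 36.2]
gripper_width: 0.001
```

Request:
{"fn": "move_arm", "kwargs": {
  "translation": [
    [0, 0, 0.0005],
    [0, 0, 0]
  ],
  "twist": [0, 0],
  "fingers": [0, 0]
}}

```text
t: 9.7
ee_pos: [0.5063, -0.3255, 0.149]
tool_rot: [0.989, 0.147, 0.001, 0.001]
wrist_force: [-8.1, 5.5, 32.0]
gripper_width: 0.008
```

Request:
{"fn": "move_arm", "kwargs": {
  "translation": [
    [0, 0, -0.01],
    [0, 0, -0.04],
    [0, 0, -0.03],
    [0, 0, 0]
  ],
  "twist": [0, 0, 0, 0],
  "fingers": [0, 0, 0, 0]
}}

```text
t: 10.1
ee_pos: [0.5071, -0.3261, 0.2298]
tool_rot: [0.989, 0.147, 0.002, 0.002]
wrist_force: [1.2, -0.6, -0.3]
gripper_width: -0.002
```

Run:
```python
from h import *
look('7')
z=np.load('pics/top7.npz'); a=z['p'][215:275,255:345,::-1]; cv2.imwrite('pics/k7.png',cv2.resize(a,None,fx=8,fy=8,interpolation=2))
z=np.load('pics/scene7.npz'); a=z['p'][215:275,225:315,::-1]; cv2.imwrite('pics/ks7.png',cv2.resize(a,None,fx=8,fy=8,interpolation=2))
```

```text
10.1 [ 0.5071 -0.3261  0.2298] [ 1.2 -0.6 -0.3] yaw 16.848439572892357
top sole z at axis [0.138  0.1391 0.1401] 201
scene sole z at axis [0.1394 0.1399 0.1403] 76
```

View pics/L7.png

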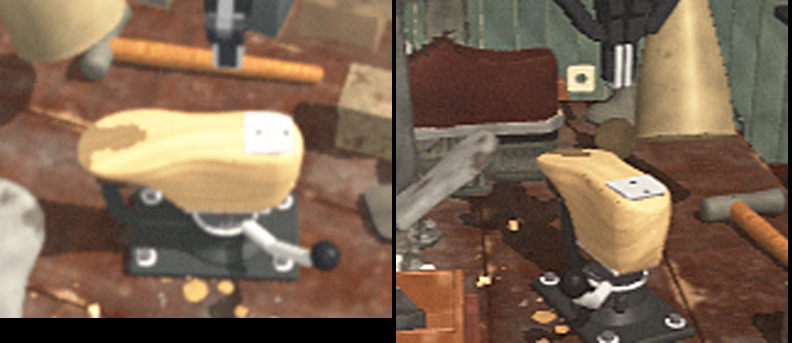

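View pics/k7.png

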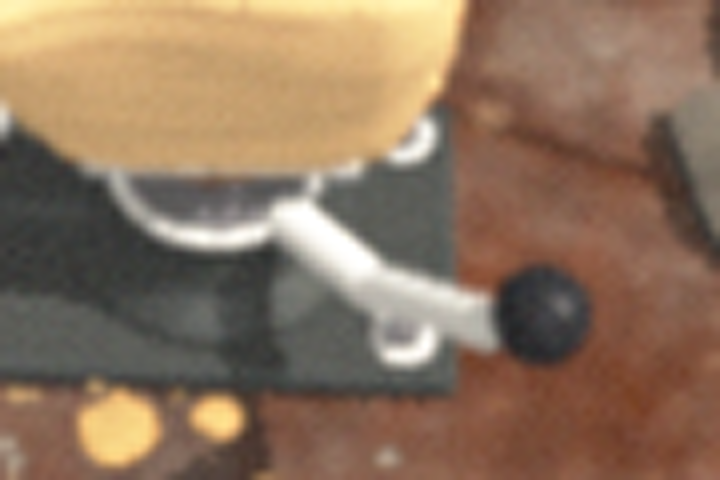

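View pics/ks7.png

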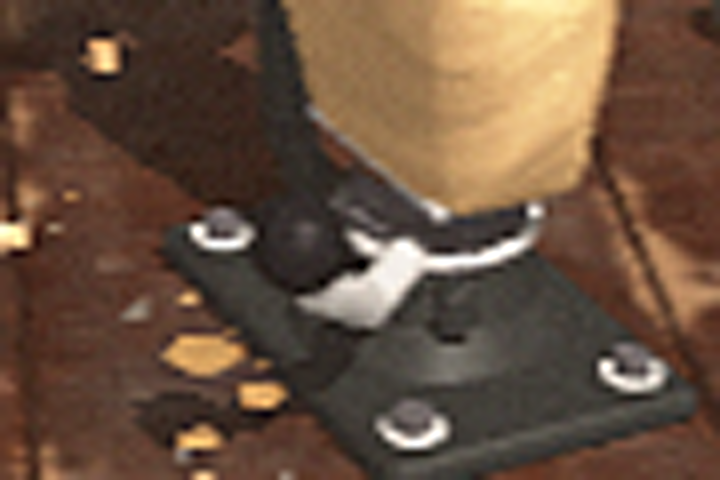

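Request:
{"fn": "move_arm", "kwargs": {
  "translation": [
    [-0.0123, 0.0274, 0],
    [-0.0123, 0.0274, 0],
    [-0.0123, 0.0274, 0],
    [-0.0123, 0.0274, 0],
    [0, 0, 0.01],
    [0, 0, 0.01],
    [0, 0, 0.01],
    [0, 0, 0.01],
    [0, 0, 0.01],
    [0, 0, 0.03],
    [0, 0, 0.02],
    [0, 0, 0]
  ],
  "twist": [0, 0, 0, 0, 0.143, 0.143, 0.143, 0.143, 0.143, 0, 0, 0],
  "fingers": [0, 0, 0, 0, 0, 0, 0, 0, 0, 0, 0, 0]
}}

```text
t: 11.4
ee_pos: [0.4893, -0.4431, 0.1215]
tool_rot: [0.978, -0.209, -0.003, -0.002]
wrist_force: [0.4, 0.2, 0.5]
gripper_width: -0.001
```

Run:
```python
from h import *
look('8')
```

```text
11.4 [ 0.4893 -0.4431  0.1215] [0.4 0.2 0.5] yaw -24.127869537706328
top sole z at axis [0.138 0.139 0.14 ] 200
scene sole z at axis None 0
```

View pics/L8.png

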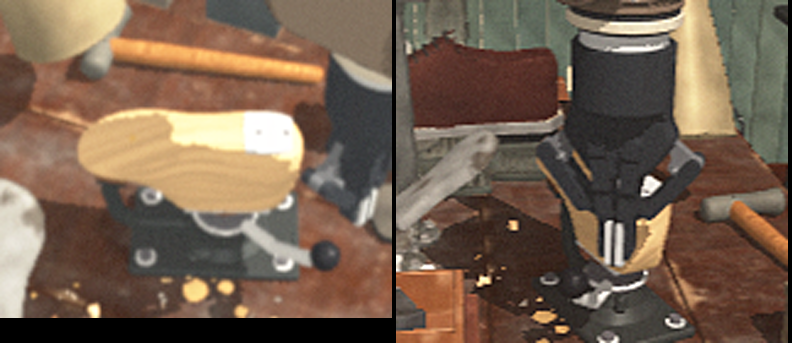

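Request:
{"fn": "move_arm", "kwargs": {
  "translation": [
    [0, 0, 0.018],
    [0, 0, 0.0135],
    [-0.004, 0, 0],
    [-0.004, 0, 0],
    [-0.004, 0, 0],
    [0, 0, 0]
  ],
  "twist": [0, 0, 0, 0, 0, 0],
  "fingers": [0, 0, 0, 0, 0, 0]
}}

```text
t: 12.1
ee_pos: [0.4795, -0.4396, 0.0951]
tool_rot: [0.978, -0.209, 0.0, 0.0]
wrist_force: [-0.0, -0.5, 0.3]
gripper_width: -0.002
```

Run:
```python
from h import *
look('9')
z=np.load('pics/top9.npz'); a=z['p'][205:275,255:345,::-1]; cv2.imwrite('pics/k9.png',cv2.resize(a,None,fx=8,fy=8,interpolation=2))
```

```text
12.1 [ 0.4795 -0.4396  0.0951] [-0.  -0.5  0.3] yaw -24.134915707988124
top sole z at axis [0.1381 0.139  0.1399] 202
scene sole z at axis None 0
```

View pics/k9.png

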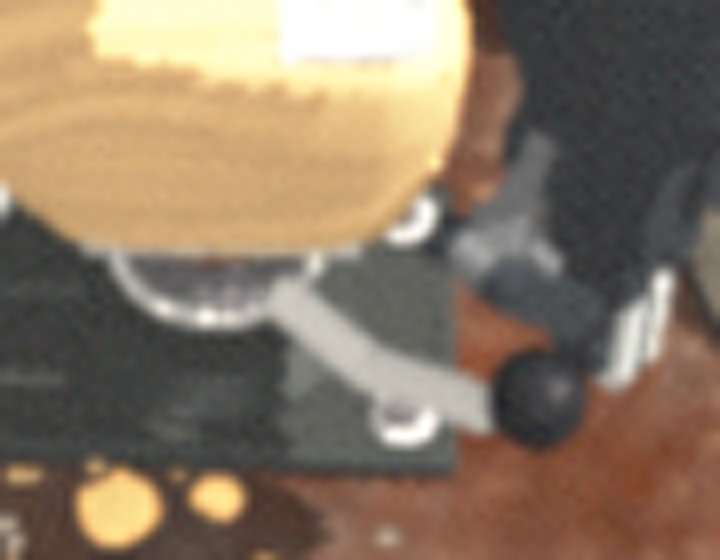

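Request:
{"fn": "move_arm", "kwargs": {
  "translation": [
    [0, 0, 0.005],
    [-0.007, -0.0002, 0],
    [-0.007, -0.0002, 0],
    [-0.007, -0.0002, 0],
    [-0.007, -0.0002, 0],
    [-0.007, -0.0002, 0],
    [-0.007, -0.0002, 0]
  ],
  "twist": [0, 0.06, 0.06, 0.06, 0.06, 0.06, 0.06],
  "fingers": [0, 0, 0, 0, 0, 0, 0]
}}

```text
t: 12.9
ee_pos: [0.4452, -0.4164, 0.0892]
tool_rot: [0.924, -0.382, 0.001, 0.0]
wrist_force: [0.8, -2.4, 0.3]
gripper_width: 0.002
```

Run:
```python
from h import *
look('10')
```

```text
12.9 [ 0.4452 -0.4164  0.0892] [ 0.8 -2.4  0.3] yaw -44.88115682895394
top sole z at axis [0.138  0.139  0.1399] 199
scene sole z at axis [0.1396 0.14   0.1403] 65
```

View pics/L10.png

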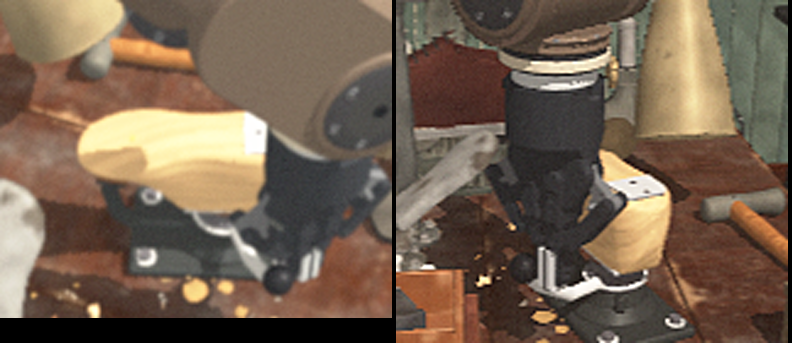

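Request:
{"fn": "move_arm", "kwargs": {
  "translation": [
    [-0.007, 0.0025, 0],
    [-0.007, 0.0025, 0],
    [-0.007, 0.0025, 0],
    [-0.007, 0.0025, 0],
    [-0.007, 0.0025, 0],
    [-0.007, 0.0025, 0],
    [-0.007, 0.0011, 0],
    [-0.007, 0.0011, 0]
  ],
  "twist": [0.06, 0.06, 0.06, 0.06, 0.06, 0.06, 0.06, 0.06],
  "fingers": [0, 0, 0, 0, 0, 0, 0, 0]
}}

```text
t: 13.8
ee_pos: [0.4013, -0.3797, 0.0893]
tool_rot: [0.808, -0.59, 0.001, 0.0]
wrist_force: [2.3, -1.6, -0.2]
gripper_width: -0.001
```

Run:
```python
from h import *
look('11')
```

```text
13.8 [ 0.4013 -0.3797  0.0893] [ 2.3 -1.6 -0.2] yaw -72.2910337360176
top sole z at axis None 0
scene sole z at axis [0.1397 0.1401 0.1405] 81
```

View pics/L11.png

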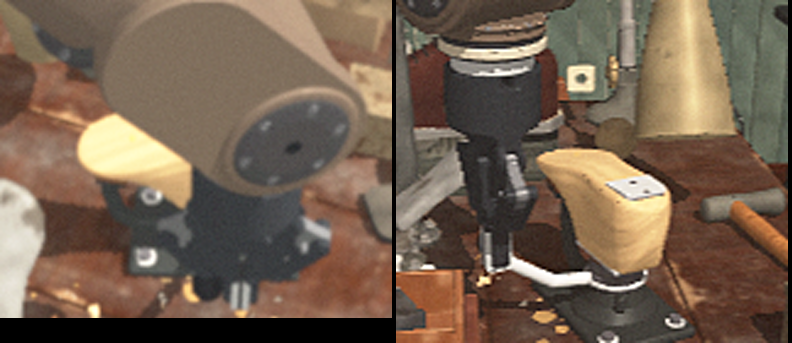

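Request:
{"fn": "move_arm", "kwargs": {
  "translation": [
    [-0.007, 0.0011, 0],
    [-0.007, 0.0011, 0],
    [-0.007, 0.0011, 0],
    [-0.007, 0.0011, 0],
    [-0.007, 0.0011, 0],
    [-0.007, 0.0011, 0],
    [-0.007, 0.0011, 0],
    [-0.007, 0.0011, 0],
    [-0.007, 0.0011, 0]
  ],
  "twist": [0.06, 0.06, 0.06, 0.06, 0.06, 0.06, 0.06, 0.06, 0.06],
  "fingers": [0, 0, 0, 0, 0, 0, 0, 0, 0]
}}

```text
t: 14.8
ee_pos: [0.3873, -0.3185, 0.0893]
tool_rot: [-0.621, 0.783, -0.001, 0.0]
wrist_force: [1.5, -2.8, -0.4]
gripper_width: -0.002
```

Run:
```python
from h import *
look('12')
```

```text
14.8 [ 0.3873 -0.3185  0.0893] [ 1.5 -2.8 -0.4] yaw 256.8486702055522
top sole z at axis [0.1383 0.1387 0.1392] 8
scene sole z at axis [0.1393 0.1399 0.1405] 78
```

View pics/L12.png

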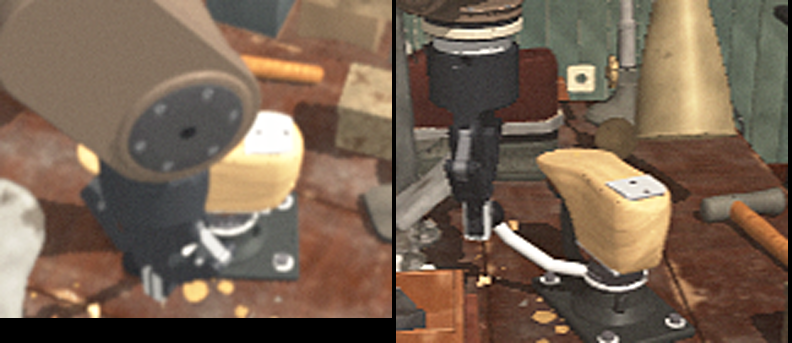

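Request:
{"fn": "move_arm", "kwargs": {
  "translation": [
    [-0.0035, 0.0006, 0],
    [-0.0035, 0.0006, 0],
    [-0.0035, 0.0006, 0],
    [-0.0035, 0.0006, 0],
    [-0.0035, 0.0006, 0]
  ],
  "twist": [0.03, 0.03, 0.03, 0.03, 0.03],
  "fingers": [0, 0, 0, 0, 0]
}}

```text
t: 15.4
ee_pos: [0.3892, -0.301, 0.0893]
tool_rot: [-0.562, 0.827, -0.0, 0.0]
wrist_force: [-0.5, -3.4, 0.4]
gripper_width: -0.006
```

Request:
{"fn": "move_arm", "kwargs": {
  "translation": [
    [-0.0025, 0.0004, 0],
    [-0.0025, 0.0004, 0]
  ],
  "twist": [0.02, 0.02],
  "fingers": [0, 0]
}}

```text
t: 15.6
ee_pos: [0.3902, -0.297, 0.0894]
tool_rot: [-0.545, 0.838, -0.001, -0.0]
wrist_force: [-13.5, -24.2, -1.3]
gripper_width: -0.004
```

Request:
{"fn": "move_arm", "kwargs": {
  "translation": [
    [-0.0015, 0, 0],
    [0, 0, 0]
  ],
  "twist": [0, 0],
  "fingers": [0, 0]
}}

```text
t: 15.8
ee_pos: [0.3904, -0.297, 0.0895]
tool_rot: [-0.545, 0.838, -0.002, -0.001]
wrist_force: [-13.8, -24.6, -2.3]
gripper_width: -0.003
```

Request:
{"fn": "move_arm", "kwargs": {
  "translation": [
    [0.01, 0, 0],
    [0.015, 0, 0],
    [0, 0, -0.04],
    [0, 0, -0.05],
    [0, 0, -0.05],
    [0, 0, -0.05],
    [0.04, 0.02, 0],
    [0.04, 0.02, 0],
    [0, 0, 0]
  ],
  "twist": [0, 0, 0, 0, 0, 0, 0, 0, 0],
  "fingers": [0, 0, 0, 0, 0, 0, 0, 0, 0]
}}

```text
t: 16.7
ee_pos: [0.3082, -0.3761, 0.2796]
tool_rot: [-0.543, 0.84, -0.0, -0.0]
wrist_force: [0.5, -0.2, -0.0]
gripper_width: 0.002
```

Run:
```python
from h import *
look('13')
```

```text
16.7 [ 0.3082 -0.3761  0.2796] [ 0.5 -0.2 -0. ] yaw 245.78843970050448
top sole z at axis None 0
scene sole z at axis [0.1393 0.1399 0.1404] 79
```

View pics/L13.png

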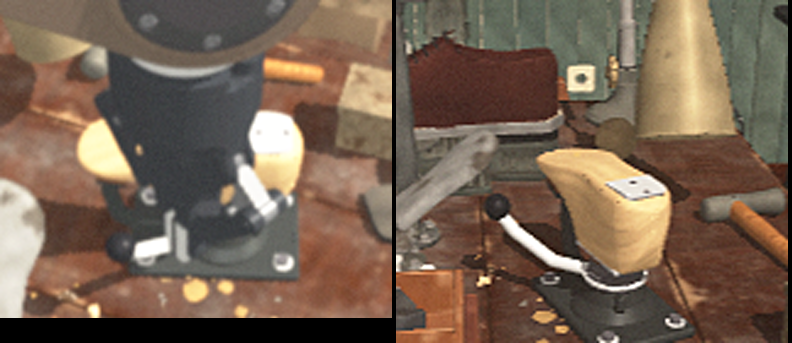

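Run:
```python
from h import *
for n,b in(('scene',(200,230,215,250)),('top',(235,260,225,260))):
    z=np.load(f'pics/{n}13.npz'); a=z['p'][b[0]:b[1],b[2]:b[3],::-1]; cv2.imwrite(f'pics/k13{n}.png',cv2.resize(a,None,fx=16,fy=16,interpolation=2))
```

```text
(no output)
```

View pics/k13scene.png

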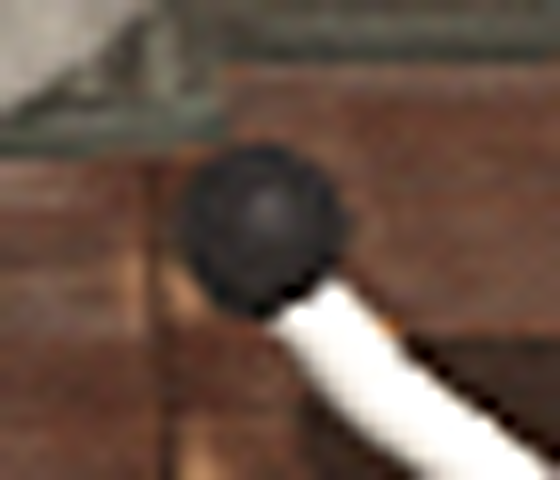

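View pics/k13top.png

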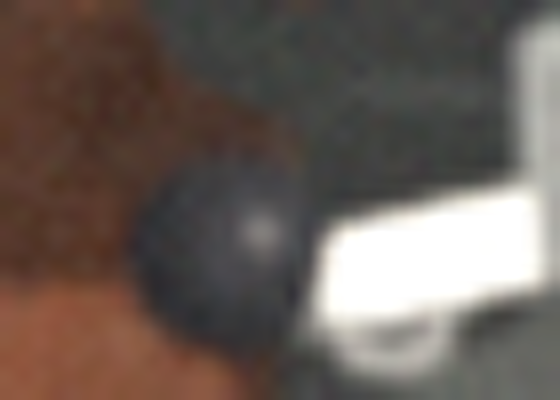

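Run:
```python
from h import *
a=ray_z('scene',230.9,213.9,.092)[:2]; b=ray_z('top',238.6,250.2,.092)[:2]
s0=np.array([.4591,-.4343]); t0=np.array([.4596,-.4326])
for n,k1,k0 in(('scene',a,s0),('top',b,t0)):
    print(n,k1,'chord',np.hypot(*(k1-k0)),'-> turn deg',2*np.degrees(np.arcsin(np.hypot(*(k1-k0))/.23)))
    # axis implied for 90deg turn
    m=(k1+k0)/2; h=(k1-k0)/2; print('  axis if 90:', m+np.array([h[1],-h[0]]), m-np.array([h[1],-h[0]]))
    c=np.array([.506,-.327]); 
    for k in(k0,k1): v=k-c; print('  ang',np.degrees(np.arctan2(v[1],v[0]))%360,np.hypot(*v))
```

```text
scene [ 0.4060971 -0.2796271] chord 0.1635023366589588 -> turn deg 90.61307457471194
  axis if 90: [ 0.509935  -0.3304621] [ 0.3552621 -0.383465 ]
  ang 246.3902335568562 0.1171020922101736
  ang 154.63018361153843 0.11056573001292985
top [ 0.40668838 -0.27953968] chord 0.1619478357548277 -> turn deg 89.51715334021956
  axis if 90: [ 0.50967435 -0.32961403] [ 0.35661403 -0.38252565]
  ang 246.2796044276954 0.11534435400139875
  ang 154.4571940858687 0.11006943237327473
```

Run:
```python
from h import *
for n in('scene','top'):
    a=np.load(f'pics/{n}0.npz')['d'];b=np.load(f'pics/{n}13.npz')['d']
    m=((abs(a-b)>.006)&(a>0)&(b>0)).astype(np.uint8); m=cv2.morphologyEx(m,cv2.MORPH_OPEN,np.ones((3,3)))
    k,l,s,c=cv2.connectedComponentsWithStats(m); print(n,[tuple(int(v) for v in x) for x in s[1:] if x[4]>12])
o=arm.get_obs(); print(o['t'],o['wrist_force'])
```

```text
scene [(0, 0, 75, 178, 9976), (67, 0, 149, 171, 14831), (221, 0, 6, 3, 16), (267, 0, 5, 5, 18), (318, 2, 6, 7, 21), (225, 4, 3, 5, 15), (294, 4, 3, 5, 15), (303, 8, 8, 7, 27), (353, 11, 4, 4, 14), (97, 12, 4, 4, 16), (261, 19, 3, 5, 15), (355, 19, 5, 4, 18), (82, 21, 5, 6, 22), (252, 21, 5, 8, 30), (289, 23, 4, 5, 18), (294, 23, 11, 7, 41), (244, 25, 5, 4, 17), (228, 29, 4, 7, 26), (288, 29, 6, 5, 22), (321, 30, 6, 5, 18), (358, 30, 3, 5, 15), (255, 32, 3, 6, 18), (369, 33, 6, 6, 18), (87, 34, 5, 4, 16), (291, 35, 5, 7, 23), (364, 38, 7, 8, 27), (90, 42, 3, 5, 15), (286, 43, 7, 4, 22), (101, 44, 7, 7, 31), (223, 45, 4, 4, 14), (369, 47, 5, 4, 16), (266, 48, 4, 4, 16), (281, 49, 6, 7, 24), (198, 51, 4, 7, 24), (324, 51, 10, 5, 36), (361, 51, 6, 4, 21), (338, 53, 4, 6, 21), (318, 55, 4, 4, 15), (308, 57, 4, 4, 16), (313, 62, 4, 4, 15), (324, 62, 5, 3, 15), (360, 65, 3, 5, 15), (99, 72, 4, 4, 15), (226, 72, 3, 5, 15), (255, 74, 4, 5, 17), (304, 75, 5, 5, 21), (346, 77, 6, 8, 28), (230, 79, 8, 5, 26), (324, 81, 4, 4, 15), (362, 84, 5, 4, 20), (340, 86, 6, 4, 18), (243, 89, 6, 7, 30), (25
[... 885 characters left out ...]
 5, 17), (350, 168, 5, 7, 26), (115, 170, 8, 7, 32), (129, 170, 8, 6, 29), (111, 176, 3, 5, 15), (349, 182, 4, 4, 15), (39, 185, 5, 6, 18), (227, 185, 80, 47, 1770), (340, 193, 5, 5, 22), (352, 193, 5, 8, 33), (19, 197, 4, 6, 22), (11, 202, 5, 3, 15), (351, 203, 4, 4, 16), (268, 207, 34, 36, 866), (9, 209, 10, 7, 32), (148, 209, 4, 4, 16), (226, 209, 51, 47, 491), (0, 214, 6, 14, 53), (139, 219, 4, 5, 16), (144, 221, 4, 4, 15), (135, 226, 3, 5, 15), (387, 230, 8, 5, 31), (22, 256, 5, 4, 17)]
top [(0, 0, 329, 261, 44960), (16, 86, 3, 6, 18), (22, 91, 4, 4, 16), (59, 101, 5, 3, 15), (29, 109, 4, 4, 15), (0, 178, 18, 116, 1215), (0, 310, 28, 66, 1094)]
16.8 [ 0.69044836 -0.07868591 -0.64796347]
```

Only the last, the lever and the robot have moved on the bench; the remaining differences are far-wall depth noise. I'm handing the job in.

```bash
python3 -c "
from h import *
print(workorder.sign_off())"
```

```text
the job is handed in; nothing more can be done
None
```

The last is turned onto the key, pressed home on the collar, and locked with the lever at its far stop. I handed the job in at about 17 s with the gripper clear of everything.

- **Swing:** I swung the toe round about 38° with open fingers straddling it. The last then dropped over the key, and the sole height fell from about 0.163 to 0.153 m in the camera depth.
- **Press:** The collar slid at about 12 N, and I pressed until it stopped dead with the tool at z = 0.149, which puts the sole at 0.141 as specified. The highest force I read was 37 N in all (36 N downwards). The cameras then showed the sole 14 mm lower.
- **Lever:** I pushed the ball round with closed fingers at about 3 N until the stop, felt at 28 N. A further 1.5 mm push moved nothing. The two cameras put the turn at 90.6° and 89.5°.
- **Other things on the bench:** A before-and-after depth comparison showed no change except the last, the lever and the robot. The top view was partly hidden by the arm.

One measurement disagreed: the final lever positions put the spindle axis about 4–5 mm from where I had estimated and pressed. The last still went fully home and the lever turned through its whole travel. Camera heights also read about 1–2 mm low throughout.

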